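# Feed the sanding sled along the fence with a push stick

## Task

Pick up the notched push stick from the cork mat and use its nose to bring the sanding sled snugly up against the metal fence at the starting end of the sanding board, then feed it along the fence and press it home against the end stop. Keep it steadily pressed flat against the fence all the way, with about 8 N there and at the stop and never more than 15 N, and never touch the sled with the gripper. Leave the sled square in the corner of fence and stop, lay the stick back down flat on the mat, let go, and leave the other things on the bench alone.

Things in the scene. Friction and masses are not known exactly. Their poses are not given: they have to be found in the camera images.
- board: Fixed plywood sanding board lying on the bench, 350 x 160 x 12 mm, with a dark abrasive strip let into its top. Origin at the centre of its underside (z = 0, the bench top); x along its length in the feed direction (from the starting end to the stop), y across it towards the fence, z up. Its top is 12 mm above the bench.
- fence: Straight aluminium rail fixed on the board along its +y side, 340 long x 22 wide x 14 mm high, its top 26 mm above the bench. Origin at the centre of its underside, on the board's top, axes as the board's. Its guiding face looks to -y and lies at board y = +35 mm (11 mm from the fence's origin). Each mm of a firmly held stick towards it adds about 5 N; feeding the pressed sled takes 5 to 20 N.
- stop: Rigid dark wooden end stop fixed across the board at its +x end, 20 x 62 x 14 mm high. Origin at the centre of its underside, axes as the board's. Its stopping face looks to -x and lies at board x = +145 mm. Once the sled meets it, each further mm of feed by a firmly held stick adds about 5 N.
- home (a point): Point on the board's top where the sled's origin lies when the sled is fully home, against both fence and stop: board x = 100, y = 5, z = 12 mm. Axes as the board's.
- sled: Loose wooden sled, 90 long (x) x 60 wide (y) x 26 mm high, 0.25 to 0.5 kg, a brass pendant blank clamped on top (44 mm high in all). Origin: centre of its underside, resting on the board's top; x along its length, roughly in the feed direction. Starts near the board's -x end, 8 to 25 mm off the fence, up to 7 degrees askew. Slides with dry friction, a few newtons.
- stick: Loose wooden push stick lying on the mat, a bar 160 long (x) x 28 wide (y) x 38 mm high, 0.12 kg. Origin: middle of length and width, on its underside; x points to the nose. The front 45 mm (x 35 to 80) is cut away on the +y side, leaving a lip 9 mm thick (y -14 to -5). The rest can be gripped across its 28 mm from above; a grip of about 100 N at the origin holds it steady.
- notch (a point): Inner corner of the stick's notch, on the underside: stick x = 35, y = -5 mm, axes as the stick's. The notch's shoulder (facing forward, y -5 to 14) pushes the sled's rear end while the lip runs along the sled's side away from the fence: the sled's rear corner (sled x = -45, y = -30 mm) sits here.
- mat: Fixed thin cork mat, 230 (x) x 120 (y) x 4 mm. Origin at the centre of its underside on the bench, its top at 4 mm. The stick lies on it at the start, roughly along its x.
- jar: Bystander: lidded glass jar, diameter 60, about 75 mm high, standing on the bench beyond the board.
- dropper: Bystander: small amber bottle, diameter 38, about 100 mm high, standing on the bench beyond the board.
- tape: Bystander: roll of tape lying flat, diameter 70, 22 mm high, on the bench beyond the starting end of the board.
- dapping: Bystander: steel block, a 55 mm cube, on the bench beyond the stop end of the board.
Mind the look-alikes: they are no part of the job. Several things have the shape of the stick; the one meant has the colours described above. Of the things that look like the sled, the larger one is meant.

How it is judged:
On the way, in this order (a step that is already met when the one before it is completed fails the run):
1. the sled is brought flat against the fence (within 2 mm) at the starting end and pressed there with over 3 N (x of sled in the frame of home between -0.24 and -0.155 m and contact force between sled and fence above 3 N and y of sled in the frame of home above -0.002 m and angle between the x axis of sled and the x axis of home, either way round below 0.03 rad), for 0.2 s.
2. it is pressed flat against the fence in the first third of the feed with over 3 N (x of sled in the frame of home between -0.15 and -0.105 m and contact force between sled and fence above 3 N and y of sled in the frame of home above -0.002 m and angle between the x axis of sled and the x axis of home, either way round below 0.03 rad), for 0.2 s.
3. it is pressed flat against the fence in the middle third with over 3 N (x of sled in the frame of home between -0.1 and -0.055 m and contact force between sled and fence above 3 N and y of sled in the frame of home above -0.002 m and angle between the x axis of sled and the x axis of home, either way round below 0.03 rad), for 0.2 s.
4. it is pressed flat against the fence in the last third with over 3 N (x of sled in the frame of home between -0.05 and -0.005 m and contact force between sled and fence above 3 N and y of sled in the frame of home above -0.002 m and angle between the x axis of sled and the x axis of home, either way round below 0.03 rad), for 0.2 s.
5. the sled is pressed home against the end stop with over 3 N, still flat on the fence (x of sled in the frame of home above -0.002 m and contact force between sled and stop above 3 N and y of sled in the frame of home above -0.002 m and angle between the x axis of sled and the x axis of home, either way round below 0.03 rad), for 0.2 s.
At the end, for the whole second after the job is handed in: The sled stands on the board within 2.5 mm of both the fence and the end stop, square to the fence within 0.03 rad and at rest; the push stick lies flat (right side up) on the mat, its origin within 60 mm along and 50 mm across of the mat's centre, at rest and released (x of sled in the frame of home above -0.0025 m and y of sled in the frame of home above -0.0025 m and angle between the x axis of sled and the x axis of home, either way round below 0.03 rad and angle between sled's own z axis and vertical below 0.05 rad and linear speed of each of sled, stick below 0.01 m/s and x of stick in the frame of mat between -0.06 and 0.06 m and y of stick in the frame of mat between -0.05 and 0.05 m and height (world z) of stick below 0.007 m and angle between stick's own z axis and vertical below 0.08 rad); the robot touches nothing.
It fails at once if the gripper or arm touches the sled (contact force between any of the fingers, the arm and sled above 0.3 N).
It fails at once if the sled is pressed against the fence or the stop with more than 15 N (contact force between sled and fence above 15 N or contact force between sled and stop above 15 N).
It fails at once if on the way along the fence the sled comes off it by more than 2.5 mm or turns away by more than 0.04 rad (x of sled in the frame of home above -0.15 m and (y of sled in the frame of home below -0.0025 m or angle between the x axis of sled and the x axis of home, either way round above 0.04 rad)).
It fails at once if a bystander is moved by more than 15 mm (distance of any of jar, dropper, tape, dapping from where it was at the start of the episode above 0.015 m).
It fails at once if the sled is lifted off the board or tipped (z of sled in the frame of home above 0.01 m or angle between sled's own z axis and vertical above 0.15 rad).
It also fails if it takes over 72 s, if anything falls off the work surface, if the arm or the gripper's body presses on something with over 40 N, if the wrist force passes 120 N, or if a joint passes its speed limit or range.

## Robot

A 6-joint arm with a two-finger parallel gripper is mounted at the origin on the work surface. World frame = base frame: x ahead of the robot, y to its left, z up, the work surface at z = 0. Lengths are in m, angles in rad, forces in N, time in s.
With the tool pointing down it reaches from about 0.3 to 0.875 m from the base axis. Payload 4.2 kg.
Tool frame: the origin (TCP) lies between the finger pads; the fingertips stand 8 mm ahead of it and the grasp point (between the pads) lies 11 mm behind it; z points along the fingers, y is the line along which they close (so a half turn about z gives the same grasp; the last joint's range is limited). The gripper opens to 85 mm and grips with 20 to 120 N. Pads are 22 mm wide; open, the fingers measure 114 mm over their backs; the gripper's body (76 mm by 85 mm) begins 54 mm behind the grasp point. The pads swing forward as they close: fully open they stand 13 mm farther back than shut.
Start: joints at [-1.264, 0.32, 1.565, -0, 1.257, -0.02], TCP at [0.185, -0.545, 0.239] pointing down, gripper open.
Joint ranges: [-3.11, 3.11], [-0.84, 2.01], [0.21, 2.61], [-1.34, 4.49], [0.05, 2.63], [-2.56, 2.56]. Speed limits (rad/s): [2.57, 2.57, 3.14, 3.14, 3.14, 3.14].

## Interface

Orientations are given as [roll, pitch, yaw] about the fixed x, y, z axes, in that order (R = Rz(yaw) Ry(pitch) Rx(roll)).
In Python, from workcell import arm gives the robot as it stands.
- The arm moves only by the tool drive_tool, never from a script. Its argument "moves" is a list of rows, each a list of 3 entries, a list of its own where there are three numbers: the closure, from -1 (fully open) to 1 (shut), then the shift along the tool's x, y, z as a fraction of full scale, then the turn about the tool's z as a fraction of full scale. A call has 1 to 20 rows; each row shifts and turns the commanded pose from where the row before left it, along the tool's axes as they then stand; what a row does not reach is not made up. Full scale, the value 1, is 150 mm for a shift and 180 degrees for a turn. A row lasts 1/10 s, in which the tool goes at most 50 mm and 8.59 degrees, less where a joint would pass 70% of its speed; a pose out of reach is approached as far as the arm can. A call with a number of a shift or a turn outside -1 to 1 is refused whole. A call with a gripper value outside its range is refused whole. The fingers move at their own pace and stop on an object; the grip force is fixed at half the most. Time passes only in rows, so rows that do not move let the fingers close. It gives the time, the measured TCP pose, the force, the opening and the grip force at its end, in the units of the state.
- arm.sense(): the state, without advancing time (a new reading comes with each control period).
- arm.get_image(name): name is "scene" or "top" or "wrist"; returns the picture (384x512x3 uint8, red, green, blue); there is no depth.
- arm.camera_info(name): a dict with "fx", "fy", "cx", "cy" (pixels), "origin" and "attitude" of the camera in the world. Camera axes: x right, y down, z forward; pixel columns grow to the right and rows downward; lengths in m; the calibration is good to about 2 mm. A picture is of the moment at which its call begins: read the wrist's pose just before it. camera_info takes no time and is no camera call; for the wrist camera it gives the pose at the moment of the call.
- arm.hand_in(): hands the job in; it is judged then, once.
The state is a dict: "time_s": time; "qpos": joint angles; "joint_velocities": joint speeds; "joint_torque": joint torques, N m; "position": TCP position; "tcp_rot": TCP orientation; "force": force on the tool from outside, world axes, zero at the start; "moment": the same for the moment, N m; "width": finger opening in m; "gripper_force": force on a finger pad.
Only numpy, scipy, OpenCV 4.12 (cv2) and the standard library are available. Lean on these libraries where they do the work, as an engineer would, in place of code of your own. Each camera call takes 0.05 s, during which the arm holds its last target. There are 200 camera calls.

## Working session

There is one attempt and no reset: what is moved stays moved. The work goes in short steps, Python scripts to look and compute and a tool call to move; the robot and the scene stay as the last step left them, time stands still between calls to the robot, and variables do not carry over. Pictures are saved under pics/ and viewed, at most 10 in all, crops included, and the job is handed in when it is done.

Besides the shell and the picture viewer there is one more tool, called after "Call:" by a JSON object that holds its "api" and its "payload". drive_tool: Moves the arm, as the interface text tells. Shift numbers are shares of 150 mm and turn numbers shares of 180 degrees, none past 1 either way. Its arguments: {"type":"object","properties":{"moves":{"type":"array"}},"required":["moves"]}

```bash
ls; mkdir -p pics
python3 - <<'E'
from workcell import arm
import cv2
for n in("top","scene"):
    im=arm.get_image(n);cv2.imwrite(f"pics/{n}0.png",im[:,:,::-1]);print(n,arm.camera_info(n))
print(arm.sense())
E
```

```text
pics
top {'fx': 358.6853550745652, 'fy': 358.6853550745652, 'cx': 257.78199707384033, 'cy': 195.7486431370918, 'origin': array([0.35008789, 0.03218915, 1.10884484]), 'attitude': array([-2.99291693, -0.01824435, -1.54632064])}
scene {'fx': 369.7399634229938, 'fy': 369.7399634229938, 'cx': 253.66834051213462, 'cy': 184.87360866202, 'origin': array([0.94227864, 0.51360276, 0.89427742]), 'attitude': array([-2.49327073,  0.004289  ,  2.42354068])}
{'time_s': 0.1, 'qpos': array([-1.26405428e+00,  3.20255363e-01,  1.56557473e+00,  2.23085320e-05,
        1.25739137e+00, -1.99487716e-02]), 'joint_velocities': array([-0.00086119, -0.00059074, -0.00232544, -0.00133299, -0.00055885,
       -0.00010852]), 'joint_torque': array([ 1.85490142e-03, -4.16409159e+01, -2.34704572e+01,  1.44103428e-04,
        4.81928393e-03, -4.29527518e-06]), 'position': array([ 0.18443262, -0.5441788 ,  0.23854371]), 'tcp_rot': array([-3.13996459e+00, -5.36970399e-05,  3.26683877e-01]), 'force': array([0.12939647, 0.03980284, 0.45127047]), 'moment': array([0.08124135, 0.01329248, 0.02405934]), 'gripper_force': 0.0, 'width': 0.08529215937967398}
```

View pics/top0.png

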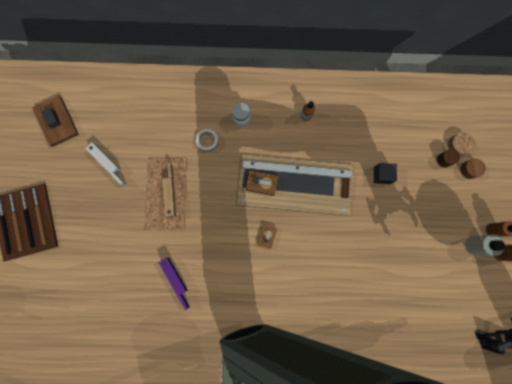

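View pics/scene0.png

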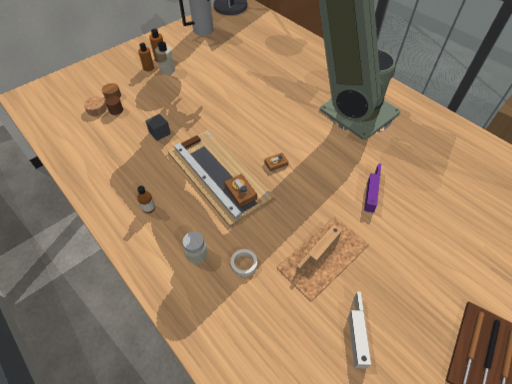

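Top view shows these candidates:
- **Stick:** wooden on the mat (168,190), white (105,163), purple (174,282). The wooden one on the mat is meant.
- **Sled:** large one on the board (262,183), small one (266,235). The large one is meant.
- **Board:** stop at (346,187), fence along the upper side, so feed runs along world -y.

I'll check the choice in one close crop.

```bash
cat > h.py <<'E'
import numpy as np,cv2
from scipy.spatial.transform import Rotation as R
from workcell import arm
def ray(px,ci,z):
    px=np.atleast_2d(px).astype(float)
    d=np.c_[(px[:,0]-ci['cx'])/ci['fx'],(px[:,1]-ci['cy'])/ci['fy'],np.ones(len(px))]
    d=d@R.from_euler('xyz',ci['attitude']).as_matrix().T
    o=np.array(ci['origin']);return o+d*((z-o[2])/d[:,2])[:,None]
def proj(P,ci):
    c=(np.atleast_2d(P)-np.array(ci['origin']))@R.from_euler('xyz',ci['attitude']).as_matrix()
    return np.c_[ci['fx']*c[:,0]/c[:,2]+ci['cx'],ci['fy']*c[:,1]/c[:,2]+ci['cy']]
E
python3 - <<'E'
from h import *
im=cv2.imread('pics/top0.png');c=im[140:240,135:365]
cv2.imwrite('pics/crop0.png',cv2.resize(c[:,:],None,fx=3.4,fy=3.4,interpolation=cv2.INTER_CUBIC))
ci=arm.camera_info('top')
for n,p,z in [('stick',(168,190),.04),('mat',(166,193),.004),('sled',(262,183),.04),('board',(295,182),.012)]:print(n,ray(p,ci,z))
E
```

```text
stick [[0.52076428 0.28695656 0.04      ]]
mat [[0.51691661 0.30113637 0.004     ]]
sled [[0.55003738 0.00478733 0.04      ]]
board [[ 0.56131009 -0.09870128  0.012     ]]
```

View pics/crop0.png

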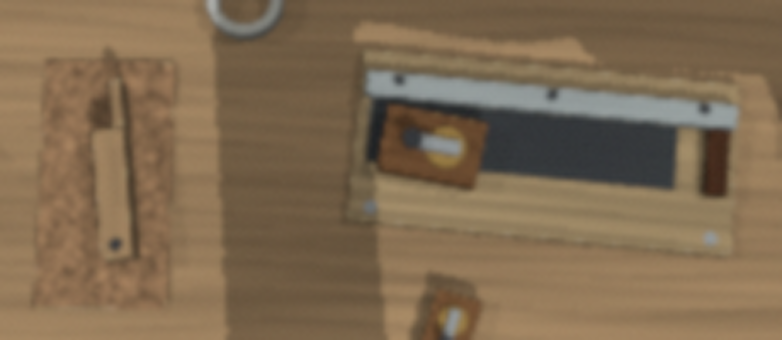

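The crop confirms the plain wooden stick on the mat, nose up (world +x) with the lip on the right (-y). The sled stands askew at the board's left end and the stop is on the right. I'll go over the board for a near look.

Call:
{"api": "drive_tool", "payload": {"moves": [[-1,[0.219,-0.187,0],0],[-1,[0.219,-0.187,0],0],[-1,[0.219,-0.187,0],0],[-1,[0.219,-0.187,0],0],[-1,[0.219,-0.187,0],0],[-1,[0.219,-0.187,0],0],[-1,[0.219,-0.187,0],0],[-1,[0.219,-0.187,0],0],[-1,[0.219,-0.187,0],0],[-1,[0.219,-0.187,0],0],[-1,[0.219,-0.187,0],0],[-1,[0.219,-0.187,0],0]]}}

```text
time_s: 1.3
position: [0.4503, -0.0975, 0.2391]
tcp_rot: [3.142, 0.0, 0.327]
force: [0.5, -1.0, -0.9]
width: 0.0852
gripper_force: 0.0
```

Call:
{"api": "drive_tool", "payload": {"moves": [[-1,[0,0,0],-0.047],[-1,[0,0,0],-0.047],[-1,[0,0,0],-0.047],[-1,[0,0,0],-0.047],[-1,[0,0,0],-0.047],[-1,[0,0,0],-0.047],[-1,[0,0,0],-0.047],[-1,[0,0,0],-0.047],[-1,[0,0,0],-0.047],[-1,[0,0,0],-0.047],[-1,[0,0,0],-0.047],[-1,[0,0,0],-0.047],[-1,[0,0,0],-0.047],[-1,[0,0,0],-0.047],[-1,[0,0,0],-0.047],[-1,[0,0,0],-0.047],[-1,[0,0,0],-0.047],[-1,[0,0,0],-0.047],[-1,[0,0,0],-0.047],[-1,[0,0,0],-0.003]]}}

```text
time_s: 3.3
position: [0.4496, -0.0992, 0.239]
tcp_rot: [3.141, -0.001, -3.141]
force: [0.3, 0.7, -0.3]
width: 0.0856
gripper_force: 0.0
```

Run:
```python
from h import *
s=arm.sense();ci=arm.camera_info('wrist');im=arm.get_image('wrist')
cv2.imwrite('pics/w1.png',im[:,:,::-1]);print(s['position'],s['tcp_rot'],s['qpos'],s['force'],ci)
t=arm.camera_info('top')
for n,p in dict(tl=(0,0),tr=(512,0),bl=(0,384),br=(512,384)).items():print(n,ray(p,ci,.02)[0])
```

```text
[ 0.44959637 -0.09918695  0.23897553] [ 3.14146150e+00 -8.09109779e-04 -3.14134410e+00] [-2.42070663e-01  1.39265141e-01  1.80893622e+00 -7.18658061e-05
  1.19420824e+00 -1.81308903e+00] [ 0.26385611  0.69248914 -0.26951077] {'fx': 305.811060510282, 'fy': 305.811060510282, 'cx': 249.7295429919923, 'cy': 190.09480916759486, 'origin': array([ 0.36596371, -0.09841985,  0.37396824]), 'attitude': array([ 2.81303468e+00, -4.69612134e-04,  1.57254435e+00])}
tl [ 0.28444796 -0.35030282  0.02      ]
tr [0.28348866 0.16634057 0.02      ]
bl [ 0.80670284 -0.4868932   0.02      ]
br [0.80577312 0.3119142  0.02      ]
```

View pics/w1.png

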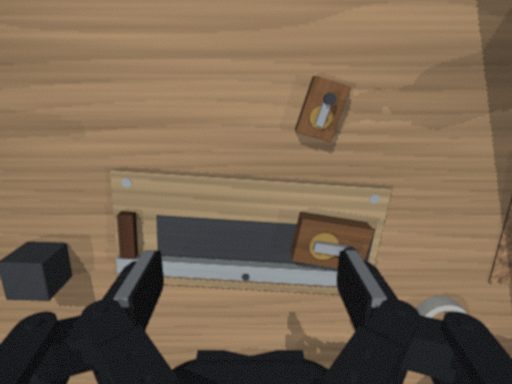

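The wrist view shows the board from (111,171) to (391,187), the stop at (127,235), the fence along row ~270, and the large sled at (333,241). The small decoy is at (323,108). Next I'll fit edges to measure them.

Run:
```python
from h import *
im=cv2.imread('pics/w1.png')
import numpy as np
from h import arm
s=arm.sense();ci=arm.camera_info('wrist')
hsv=cv2.cvtColor(im,cv2.COLOR_BGR2HSV);H,S,V=[hsv[:,:,i].astype(int) for i in range(3)]
for (x,y) in [(200,160),(200,190),(200,235),(200,262),(200,268),(200,275),(127,230),(370,235),(310,225),(300,270),(250,180)]:print((x,y),hsv[y,x])
def edge(cols,r0,r1,chan,sign):
    out=[]
    for c in cols:
        p=cv2.GaussianBlur(chan.astype(np.float32),(5,3),0)[r0:r1,c];g=np.diff(p)*sign;k=g.argmax()
        if 0<k<len(g)-1:
            a,b,d=g[k-1:k+2];k=k+.5*(a-d)/(a-2*b+d+1e-9)
        out.append((c+.5,r0+k+1))
    return np.array(out)
def fit(P,z,n):
    W=ray(P,ci,z)[:,:2];vx,vy,x0,y0=cv2.fitLine(W.astype(np.float32),cv2.DIST_HUBER,0,.001,.001).ravel()
    r=(W-[x0,y0])@[-vy,vx];print(n,'X at Y=0: %.4f at Y=-.1: %.4f ang(deg) %.2f resid mm %.2f'%(x0-y0*vx/vy,x0+(-.1-y0)*vx/vy,np.degrees(np.arctan2(vx,vy))%180,np.median(abs(r))*1e3))
gray=V-S
fit(edge(range(165,290,4),245,275,S,-1),.012,'strip/fence S drop z12 (face foot y=35)')
fit(edge(range(165,290,4),165,185,V,1),.012,'board edge V+ (y=-80)')
fit(edge(range(165,290,4),165,185,S,1),.012,'board edge S+')
fit(edge(range(165,330,4),268,290,S,1),.026,'fence outer top (y=57)')
# columns print
print(np.c_[np.arange(162,186),hsv[162:186,220]].tolist())
print(np.c_[np.arange(245,292),hsv[245:292,220]].tolist())
c=im[160:300,100:400].copy();cv2.imwrite('pics/w1c.png',cv2.resize(c,None,fx=2.66,fy=2.66,interpolation=cv2.INTER_CUBIC))
# sled mask
m=((H<14)|(H>170))&(S>110)&(V<170)&(V>50);m=m.astype(np.uint8)*255;m[:205]=0;m[285:]=0;m[:,:285]=0
m=cv2.morphologyEx(m,cv2.MORPH_CLOSE,np.ones((9,9)))
cs=max(cv2.findContours(m,0,1)[0],key=cv2.contourArea);print(cv2.minAreaRect(cs),cv2.contourArea(cs))
print(cv2.approxPolyDP(cs,4,True)[:,0].tolist())
```

```text
(200, 160) [ 16  96 156]
(200, 190) [ 18  86 160]
(200, 235) [107  27  67]
(200, 262) [101  18 114]
(200, 268) [ 98  17 163]
(200, 275) [ 98  18 156]
(127, 230) [ 10 117  74]
(370, 235) [ 13 138 111]
(310, 225) [ 13 130 108]
(300, 270) [100  16 148]
(250, 180) [ 18  86 151]
strip/fence S drop z12 (face foot y=35) X at Y=0: 0.5964 at Y=-.1: 0.5895 ang(deg) 3.96 resid mm 0.16
board edge V+ (y=-80) X at Y=0: 0.4828 at Y=-.1: 0.4758 ang(deg) 3.97 resid mm 0.12
board edge S+ X at Y=0: 0.4543 at Y=-.1: 0.4644 ang(deg) 174.26 resid mm 4.25
fence outer top (y=57) X at Y=0: 0.6213 at Y=-.1: 0.6142 ang(deg) 4.02 resid mm 0.04
[[162, 16, 95, 150], [163, 15, 95, 150], [164, 15, 95, 142], [165, 16, 97, 140], [166, 16, 96, 143], [167, 16, 95, 151], [168, 16, 99, 155], [169, 15, 96, 152], [170, 15, 97, 150], [171, 15, 94, 149], [172, 16, 94, 147], [173, 15, 97, 134], [174, 15, 93, 124], [175, 16, 88, 119], [176, 17, 89, 118], [177, 17, 84, 134], [178, 18, 84, 151], [179, 19, 86, 152], [180, 18, 86, 151], [181, 18, 83, 147], [182, 18, 87, 141], [183, 17, 83, 144], [184, 18, 86, 146], [185, 18, 86, 1
[... 532 characters left out ...]
271, 102, 16, 155], [272, 102, 16, 155], [273, 103, 15, 154], [274, 103, 15, 158], [275, 101, 18, 156], [276, 102, 16, 155], [277, 93, 15, 152], [278, 90, 4, 139], [279, 19, 22, 126], [280, 18, 67, 122], [281, 18, 86, 136], [282, 18, 84, 145], [283, 18, 85, 147], [284, 18, 83, 147], [285, 18, 86, 145], [286, 18, 87, 140], [287, 17, 86, 139], [288, 16, 97, 144], [289, 15, 96, 159], [290, 15, 98, 167], [291, 15, 100, 169]]
((331.7950134277344, 242.26405334472656), (76.7274398803711, 49.46199417114258), 9.211027145385742) 2024.0
[[300, 215], [293, 260], [338, 264], [338, 257], [317, 261], [309, 255], [309, 237], [320, 230], [333, 231], [341, 243], [358, 248], [364, 259], [372, 234], [366, 224]]
```

View pics/w1c.png

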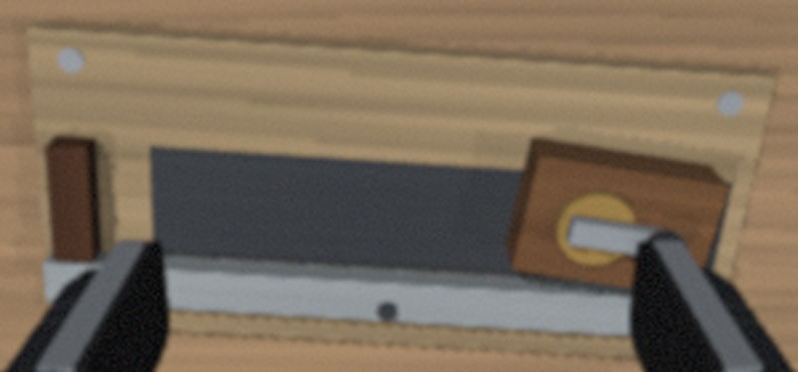

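```bash
cat >> h.py <<'E'
a=np.radians(3.98);BX=np.array([-np.sin(a),-np.cos(a)]);BY=np.array([np.cos(a),-np.sin(a)])
E
python3 - <<'E'
from h import *
ci=arm.camera_info('wrist')
c=lambda x,y:(100+x/2.66,160+y/2.66)
def w(x,y,z):return ray(c(x,y),ci,z)[0,:2]
L,Rr=w(32,40,.012),w(773,80,.012);print('board',L,Rr,np.linalg.norm(L-Rr))
mid=(L+Rr)/2; bc=mid+BY*.080
print('board centre',bc,'face X at Y=0',(bc+BY*.035)[0]-(bc+BY*.035)[1]*BY[1]*-1/BY[0])
def B(p):return np.array([(p-bc)@BX,(p-bc)@BY])*1e3
print('stop face top',B(w(97,142,.026)),'stop foot',B(w(97,258,.026)))
for n,p in dict(RF=(728,183),FF=(541,156),FL=(512,272)).items():print(n,B(w(*p,.038)),w(*p,.038))
p,q=w(728,183,.038),w(541,156,.038);print(np.linalg.norm(p-q),np.linalg.norm(q-w(512,272,.038)))
t=arm.camera_info('top')
print('foot corner FF',B(w(538,138,.012)),'RF', )
print('fence left end top',B(w(47,262,.026)))
E
```

```text
board [ 0.46978902 -0.26747451] [0.4895365  0.07808554] 0.3461238340474074
board centre [ 0.55946982 -0.10024714] face X at Y=0 0.601529236195744
stop face top [140.45555832 -34.83983452] stop foot [143.54617188  26.96913381]
RF [-150.10386943  -39.68331518] [0.53030066 0.05224908]
FF [-63.3025055  -47.17481266] [ 0.5168025  -0.03382298]
FL [-57.10755401  13.48206146] [ 0.57688311 -0.04421308]
0.08712404555707039 0.06097240197418672
foot corner FF [-66.45491613 -45.18755857] RF
fence left end top [168.05790011  30.8964405 ]
```

Call:
{"api": "drive_tool", "payload": {"moves": [[-1,[0,0.3,0],0],[-1,[0,0.3,0],0],[-1,[0,0.3,0],0],[-1,[0,0.3,0],0],[-1,[0,0.3,0],0],[-1,[0,0.3,0],0],[-1,[0,0.3,0],0],[-1,[0,0.3,0],0],[-1,[0,0.1,0],0],[-1,[0,0,0],0],[-1,[0,0,0],0]]}}

```text
time_s: 4.45
position: [0.4496, 0.2749, 0.2389]
tcp_rot: [-3.14, -0.001, 3.141]
force: [-0.5, 0.1, -0.4]
width: 0.0855
gripper_force: 0.0
```

Run:
```python
from h import *
s=arm.sense();ci=arm.camera_info('wrist');im=arm.get_image('wrist')
cv2.imwrite('pics/w2.png',im[:,:,::-1]);print(s['position'],s['tcp_rot'],ci)
```

```text
[0.44961125 0.27486423 0.23893524] [-3.14009562e+00 -7.21785091e-04  3.14075394e+00] {'fx': 305.811060510282, 'fy': 305.811060510282, 'cx': 249.7295429919923, 'cy': 190.09480916759486, 'origin': array([0.36596883, 0.27595132, 0.37393139]), 'attitude': array([2.81300277e+00, 1.12906864e-03, 1.57141958e+00])}
```

View pics/w2.png

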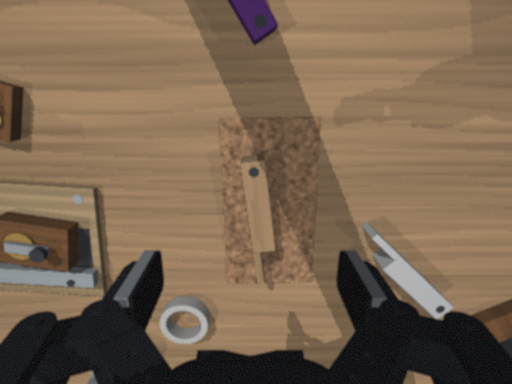

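The second wrist view shows the stick on the mat: body from (243,163) to (273,250), nose and lip downward at (262,265), mat spanning (221,118)–(318,283). Now I'll fit its body.

Run:
```python
from h import *
im=cv2.imread('pics/w2.png');ci=arm.camera_info('wrist')
hsv=cv2.cvtColor(im,cv2.COLOR_BGR2HSV).astype(int)
for p in [(258,200),(265,230),(262,262),(235,200),(300,200),(262,275)]:print(p,hsv[p[1],p[0]])
roi=(slice(155,292),slice(230,290))
lab=cv2.cvtColor(im,cv2.COLOR_BGR2LAB).astype(float);ref=np.median(lab[195:235,254:264].reshape(-1,3),0)
d=np.linalg.norm((lab-ref)[...,1:],axis=2)+.3*np.abs(lab-ref)[...,0]
m=np.zeros(d.shape,np.uint8);m[roi]=(d[roi]<14)*255
for r in range(158,290,6):
    c=np.where(m[r])[0];print(r,(c.min(),c.max(),len(c)) if len(c) else None,end=' ')
mm=cv2.morphologyEx(m,cv2.MORPH_OPEN,np.ones((12,12)));k=cv2.morphologyEx(mm,cv2.MORPH_CLOSE,np.ones((15,15)))
cs=max(cv2.findContours(k,0,1)[0],key=cv2.contourArea)
W=ray(cs[:,0]+.5,ci,.042)[:,:2]*1000;rc=cv2.minAreaRect(W.astype(np.float32));print('\n',rc,cv2.boxPoints(rc))
# mat
q=ray([(221,118),(320,118),(315,283),(227,284)],ci,.004)[:,:2];print('mat',q,q.mean(0))
x=im[150:295,215:335];cv2.imwrite('pics/w2c.png',cv2.resize(x,None,fx=4,fy=4,interpolation=cv2.INTER_CUBIC))
```

```text
(258, 200) [ 16  93 156]
(265, 230) [ 16  98 162]
(262, 262) [17 92 83]
(235, 200) [ 13 106 135]
(300, 200) [ 14 104 113]
(262, 275) [ 16  95 137]
158 (np.int64(230), np.int64(288), 14) 164 (np.int64(230), np.int64(260), 31) 170 (np.int64(230), np.int64(285), 26) 176 (np.int64(230), np.int64(265), 30) 182 (np.int64(230), np.int64(266), 37) 188 (np.int64(230), np.int64(267), 34) 194 (np.int64(230), np.int64(288), 41) 200 (np.int64(230), np.int64(269), 38) 206 (np.int64(233), np.int64(269), 37) 212 (np.int64(230), np.int64(282), 44) 218 (np.int64(230), np.int64(286), 46) 224 (np.int64(230), np.int64(288), 44) 230 (np.int64(235), np.int64(289), 46) 236 (np.int64(230), np.int64(289), 52) 242 (np.int64(230), np.int64(289), 50) 248 (np.int64(231), np.int64(289), 51) 254 (np.int64(230), np.int64(289), 37) 260 (np.int64(232), np.int64(289), 37) 266 (np.int64(230), np.int64(289), 47) 272 (np.int64(230), np.int64(289), 55) 278 (np.int64(230), np.int64(289), 48) 284 (np.int64(230), np.int64(289), 55) 
 ((542.506591796875, 279.7939147949219), (51.91350555419922, 154.08128356933594), 89.87327575683594) [[465.40872 254.00763]
 [619.4896  253.66681]
 [619.6045  305.5802 ]
 [465.52356 305.92102]]
mat [[0.40215672 0.24119988]
 [0.40216886 0.35834741]
 [0.63229905 0.36824664]
 [0.63403744 0.24269238]] [0.51766552 0.30262158]
```

View pics/w2c.png

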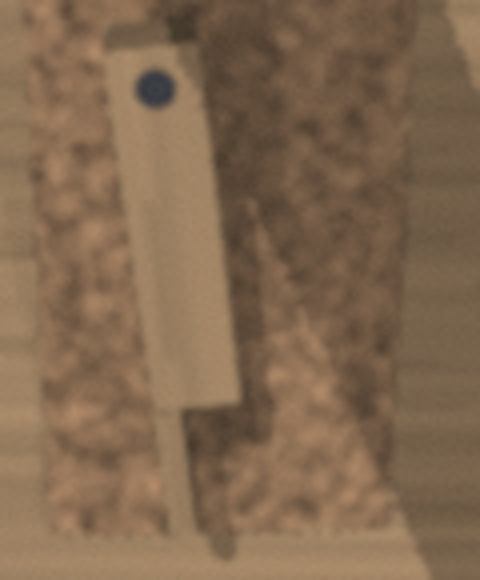

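The crop shows the stick's top corners at (108,50), (192,44), (240,403) and (157,410), with the lip on the left (-y) reaching (180,535).

Run:
```python
from h import *
ci=arm.camera_info('wrist');s=arm.sense()
P=np.array([(108,50),(192,44),(240,403),(157,410),(171,536),(194,533)])/4+[215,150]
W=ray(P,ci,.042)[:,:2];print(W)
ax=((W[2]-W[1])+(W[3]-W[0]));ax/=np.linalg.norm(ax);yaw=np.arctan2(ax[1],ax[0])
ay=np.array([-ax[1],ax[0]])
print('len',[(W[2]-W[1])@ax,(W[3]-W[0])@ax,(W[4]-W[0])@ax],'wid',(W[1]-W[0])@ay,(W[2]-W[3])@ay,'yaw deg',np.degrees(yaw))
o=W[:4].mean(0)+ax*.0225;print('origin',o,'from nose',W[4:].mean(0)-ax*.08+ay*.0095)
p=s['position'];d=o-p[:2];print('delta world',d)
```

```text
[[0.4468913  0.26662317]
 [0.44518219 0.2899737 ]
 [0.55820324 0.30630173]
 [0.56065696 0.28078005]
 [0.60650216 0.28547571]
 [0.60536557 0.29282818]]
len [np.float64(0.11418885804429213), np.float64(0.11463757796395271), np.float64(0.16069968933112114)] wid 0.02337008537327682 0.025621074093777344 yaw deg 7.655868064536779
origin [0.52503286 0.28891718] from nose [0.52538136 0.28790944]
delta world [0.07530341 0.01451272]
```

Call:
{"api": "drive_tool", "payload": {"moves": [[-1,[0,0,0],-0.0426],[-1,[-0.255,0.013,0],0],[-1,[-0.255,0.013,0],0],[-1,[0,0,0.3],0],[-1,[0,0,0.3],0],[-1,[0,0,0.3],0],[-1,[0,0,0.2],0],[-1,[0,0,0.2],0],[-1,[0,0,0.1],0],[-1,[0,0,0],0],[-1,[0,0,0],0],[-1,[0,0,0],0]]}}

```text
time_s: 5.7
position: [0.5262, 0.2895, 0.0308]
tcp_rot: [3.141, 0.003, -3.009]
force: [0.7, -0.6, 0.1]
width: 0.0854
gripper_force: 0.0
```

Call:
{"api": "drive_tool", "payload": {"moves": [[-1,[0,0,0.043],0],[-1,[0,0,0.04],0],[-1,[0,0,0],0],[-1,[0,0,0],0],[1,[0,0,0],0],[1,[0,0,0],0],[1,[0,0,0],0],[1,[0,0,0],0],[1,[0,0,0],0],[1,[0,0,0],0],[1,[0,0,0],0],[1,[0,0,0],0],[1,[0,0,0],0],[1,[0,0,0],0],[1,[0,0,0],0],[1,[0,0,0],0]]}}

```text
time_s: 7.3
position: [0.5254, 0.2899, 0.0171]
tcp_rot: [3.141, 0.001, -3.008]
force: [0.7, 0.3, 5.3]
width: 0.0273
gripper_force: 60.5
```

Call:
{"api": "drive_tool", "payload": {"moves": [[1,[0,0,-0.1],0],[1,[0,0,-0.2],0],[1,[0,0,-0.25],0],[1,[0,0,-0.25],0],[1,[0,0,0],0.047],[1,[0,0,0],0.047],[1,[0,0,0],0.047],[1,[0,0,0],0.047],[1,[0,0,0],0.047],[1,[0,0,0],0.047],[1,[0,0,0],0.047],[1,[0,0,0],0.047],[1,[0,0,0],0.047],[1,[0,0,0],0.047],[1,[0,0,0],0.047],[1,[0,0,0],0.047],[1,[0,0,0],0],[1,[0,0,0],0]]}}

```text
time_s: 9.1
position: [0.5246, 0.2896, 0.136]
tcp_rot: [-3.14, 0.001, 1.507]
force: [0.3, -0.1, -1.6]
width: 0.0275
gripper_force: 59.9
```

Call:
{"api": "drive_tool", "payload": {"moves": [[1,[-0.21,0.012,0],0],[1,[-0.21,0.012,0],0],[1,[-0.21,0.012,0],0],[1,[-0.21,0.012,0],0],[1,[-0.21,0.012,0],0],[1,[-0.21,0.012,0],0],[1,[0,0,0],0],[1,[0,0,0],0],[1,[0,0,0],0]]}}

```text
time_s: 10.0
position: [0.5232, 0.1011, 0.1368]
tcp_rot: [-3.142, -0.0, 1.505]
force: [0.5, 0.1, -1.6]
width: 0.0269
gripper_force: 59.9
```

Run:
```python
from h import *
s=arm.sense();p=s['position'];bc=np.array([.5562,-.0977]);d=p[:2]-bc
print(p,s['tcp_rot'],s['force'],s['qpos'],'B',d@BX,d@BY,np.degrees(s['tcp_rot'][2]))
ci=arm.camera_info('wrist');im=arm.get_image('wrist');cv2.imwrite('pics/w3.png',im[:,:,::-1])
```

```text
[0.52324814 0.10114089 0.13676709] [-3.14151411e+00 -2.69291680e-04  1.50498541e+00] [ 0.54988158  0.10458424 -1.60984953] [1.69196028e-01 3.42293298e-01 1.81177940e+00 3.35674443e-04
 9.87533659e-01 2.34822057e-01] B -0.19607422442189923 -0.04667359003471608 86.22931235865306
```

View pics/w3.png

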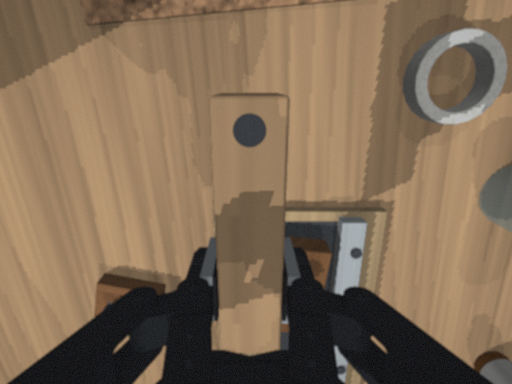

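The stick sits centred between the fingers, with its rear top corners at (210,95) and (288,95). The fence end shows at (340–365,220). I'll check both numerically.

Run:
```python
from h import *
im=cv2.imread('pics/w3.png');ci=arm.camera_info('wrist');s=arm.sense();p=s['position']
bc=np.array([.5562,-.0977]);B=lambda w:np.c_[(w-bc)@BX,(w-bc)@BY]*1e3
g=cv2.GaussianBlur(im,(3,3),0).astype(float).sum(2)
def edges(rows,c0,c1,sg):
    return np.array([(c0+1+(np.diff(g[r,c0:c1])*sg).argmax(),r+.5) for r in rows])
zt=p[2]+.0249
for n,c0,c1 in(('L',202,226),('R',276,296)):
  for sg in(1,-1):
    E=edges(range(150,232,4),c0,c1,sg);b=B(ray(E,ci,zt)[:,:2]);f=np.polyfit(b[:,0],b[:,1],1);print(n,sg,'mean y %.1f slope %.4f sd %.2f'%(np.median(b[:,1]),f[0],np.std(b[:,1]-np.polyval(f,b[:,0]))))
print('tcp',B(p[:2]),'rear',B(ray([(212,96),(287,95)],ci,zt)[:,:2]))
E=edges(range(225,280,4),332,350,1);b=B(ray(E,ci,.026)[:,:2]);print('fence in',b[:,1].round(1))
E=edges(range(225,275,4),354,372,-1);b=B(ray(E,ci,.026)[:,:2]);print('fence out',b[:,1].round(1))
E=np.array([(300,212),(380,212)]);print('board end',B(ray(E,ci,.012)[:,:2]),'fence end',B(ray([(352,220)],ci,.026)[:,:2]))
```

```text
L 1 mean y -61.0 slope -0.1273 sd 1.21
L -1 mean y -61.7 slope 0.0962 sd 1.19
R 1 mean y -33.2 slope 0.0423 sd 0.48
R -1 mean y -34.4 slope 0.0224 sd 0.28
tcp [[-196.2797366  -46.6881725]] rear [[-277.04482383  -60.36329712]
 [-277.51516114  -34.56905729]]
fence in [34.7 35.1 34.7 35.1 34.6 35.  35.4 34.9 34.4 34.8 34.3 34.7 35.2 34.6]
fence out [56.8 56.5 57.  56.6 56.2 56.7 57.2 57.7 57.3 57.  56.6 57.1 56.7]
board end [[-170.75096657   -0.61474761]
 [-171.16642513   72.95770974]] fence end [[-169.31648273   42.97579563]]
```

Call:
{"api": "drive_tool", "payload": {"moves": [[1,[0,0,0.2],0.001],[1,[0,0,0.2],0],[1,[0,0,0.15],0],[1,[0,0,0.1],0],[1,[0,0,0.05],0],[1,[0,0,0.02],0],[1,[0,0,0],0],[1,[0,0,0],0],[1,[0,0,0],0]]}}

```text
time_s: 10.95
position: [0.5238, 0.1007, 0.0297]
tcp_rot: [3.14, -0.0, 1.501]
force: [-0.3, -0.3, -1.2]
width: 0.0273
gripper_force: 59.9
```

Call:
{"api": "drive_tool", "payload": {"moves": [[1,[-0.013,0.02,0],0],[1,[-0.013,0.02,0],0],[1,[0,0.02,0],0],[1,[0,0.02,0],0],[1,[0,0.01,0],0],[1,[0,0.01,0],0],[1,[0,0.01,0],0],[1,[0,0.01,0],0],[1,[0,0.01,0],0],[1,[0,0.01,0],0],[1,[0,0,0],0]]}}

```text
time_s: 12.05
position: [0.5444, 0.0951, 0.0288]
tcp_rot: [3.141, -0.0, 1.501]
force: [-0.3, 0.8, -0.9]
width: 0.0274
gripper_force: 59.9
```

```bash
cat > st.py <<'E'
from h import *
s=arm.sense();p=s['position'];bc=np.array([.5562,-.0977]);d=(p[:2]-bc)*1e3;f=s['force']
print('t%.2f B x %.1f y %.1f z %.1f yaw %.2f | Fx %.1f Fy %.1f Fz %.1f Mz %.2f w %.4f'%(s['time_s'],d@BX,d@BY,p[2]*1e3,np.degrees(s['tcp_rot'][2]),f[:2]@BX,f[:2]@BY,f[2],s['moment'][2],s['width']))
E
python3 st.py
```

```text
t12.05 B x -191.5 y -25.1 z 28.8 yaw 85.98 | Fx -0.7 Fy -0.4 Fz -0.9 Mz -0.18 w 0.0274
```

Call:
{"api": "drive_tool", "payload": {"moves": [[1,[0,0.005,0],0],[1,[0,0.005,0],0],[1,[0,0.005,0],0],[1,[0,0.005,0],0],[1,[0,0,0],0],[1,[0,0,0],0]]}}

```text
time_s: 12.65
position: [0.5453, 0.0948, 0.0285]
tcp_rot: [-3.138, 0.001, 1.5]
force: [-5.9, -0.0, 0.8]
width: 0.0273
gripper_force: 60.1
```

```bash
python3 st.py
```

```text
t12.65 B x -191.3 y -24.2 z 28.5 yaw 85.92 | Fx 0.4 Fy -5.9 Fz 0.8 Mz -0.45 w 0.0273
```

Call:
{"api": "drive_tool", "payload": {"moves": [[1,[0,0.004,0],0],[1,[0,0,0],0],[1,[0,0,0],0]]}}

```text
time_s: 12.95
position: [0.5454, 0.0947, 0.0285]
tcp_rot: [-3.137, 0.001, 1.499]
force: [-5.9, 0.2, 1.4]
width: 0.027
gripper_force: 60.2
```

```bash
python3 st.py
python3 - <<'E'
from h import *
for n in('top','scene'):
    im=arm.get_image(n);cv2.imwrite(f'pics/{n}4.png',im[:,:,::-1])
a=cv2.imread('pics/top4.png')[150:220,225:365];b=cv2.imread('pics/scene4.png')[130:235,165:300]
cv2.imwrite('pics/v4.png',np.vstack([cv2.resize(a,(560,280),interpolation=cv2.INTER_CUBIC),cv2.resize(b,(560,320),interpolation=cv2.INTER_CUBIC)]))
E
```

```text
t12.95 B x -191.2 y -24.1 z 28.5 yaw 85.91 | Fx 0.2 Fy -5.9 Fz 1.4 Mz -0.55 w 0.0270
```

View pics/v4.png

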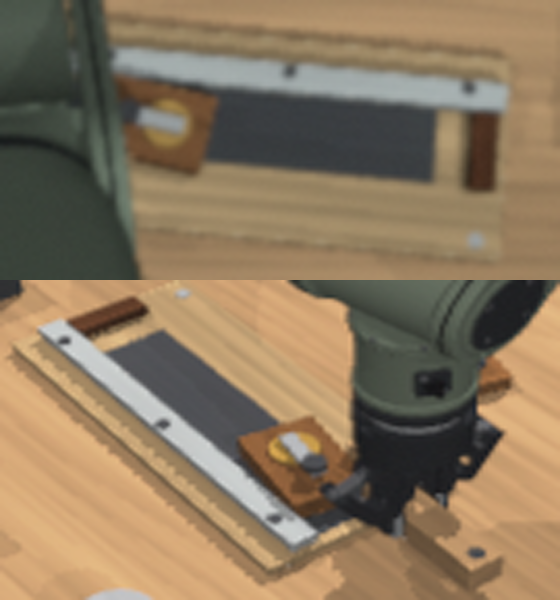

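The pictures show the sled still about 7° askew with a gap at its front fence corner (217,95 in the crop). The 6 N at the lip tip is therefore mostly sliding friction, so I'll keep pushing gently.

Call:
{"api": "drive_tool", "payload": {"moves": [[1,[0,0.004,0],0],[1,[0,0.004,0],0],[1,[0,0,0],0]]}}

```text
time_s: 13.35
position: [0.5457, 0.0946, 0.0283]
tcp_rot: [-3.135, 0.001, 1.499]
force: [-9.1, 1.3, 3.2]
width: 0.0272
gripper_force: 60.4
```

```bash
python3 st.py
python3 - <<'E'
from h import *
ci=arm.camera_info('top');bc=np.array([.5562,-.0977])
for n,p,z in(('FL',(279.3,173.7),.038),('FF',(273.8,193),.038),('fence in',(297,177),.026),('fence end',(352,167.5),.026)):
    w=ray(p,ci,z)[0,:2]-bc;print(n,w@BX*1e3,w@BY*1e3)
E
```

```text
t13.35 B x -191.1 y -23.8 z 28.3 yaw 85.87 | Fx -0.6 Fy -9.1 Fz 3.2 Mz -0.69 w 0.0272
FL -51.89413872619712 20.96645039956478
FF -63.41310878744631 -40.03697885434962
fence in 4.084891089934372 18.596422311650773
fence end 172.07603391285218 65.25742683752708
```

Call:
{"api": "drive_tool", "payload": {"moves": [[1,[-0.007,-0.003,0],0],[1,[-0.007,0,0],0],[1,[-0.007,0,0],0],[1,[-0.007,0,0],0],[1,[0,0,0],0]]}}

```text
time_s: 13.85
position: [0.5468, 0.0904, 0.0286]
tcp_rot: [-3.139, 0.001, 1.5]
force: [-5.5, -0.0, 0.8]
width: 0.0276
gripper_force: 60.1
```

```bash
python3 st.py
```

```text
t13.85 B x -187.0 y -22.4 z 28.6 yaw 85.94 | Fx 0.4 Fy -5.5 Fz 0.8 Mz -0.41 w 0.0276
```

Call:
{"api": "drive_tool", "payload": {"moves": [[1,[-0.007,0,0],0],[1,[-0.007,0,0],0],[1,[0,0,0],0]]}}

```text
time_s: 14.15
position: [0.5475, 0.0883, 0.0287]
tcp_rot: [-3.141, 0.0, 1.501]
force: [-4.7, -0.3, -0.7]
width: 0.0272
gripper_force: 60.0
```

```bash
python3 st.py
```

```text
t14.15 B x -184.9 y -21.5 z 28.7 yaw 85.97 | Fx 0.6 Fy -4.6 Fz -0.7 Mz -0.34 w 0.0272
```

Call:
{"api": "drive_tool", "payload": {"moves": [[1,[-0.007,0,0],0],[1,[-0.007,0,0],0],[1,[-0.007,0,0],0],[1,[0,0,0],0]]}}

```text
time_s: 14.55
position: [0.5486, 0.0853, 0.029]
tcp_rot: [3.14, -0.0, 1.501]
force: [-0.2, 0.3, -1.7]
width: 0.0274
gripper_force: 59.8
```

```bash
python3 st.py
```

```text
t14.55 B x -182.0 y -20.3 z 29.0 yaw 85.99 | Fx -0.3 Fy -0.3 Fz -1.7 Mz -0.13 w 0.0274
```

Call:
{"api": "drive_tool", "payload": {"moves": [[1,[-0.007,0.002,0],0],[1,[-0.007,0.002,0],0],[1,[0,0,0],0]]}}

```text
time_s: 14.85
position: [0.5484, 0.0832, 0.029]
tcp_rot: [3.141, 0.0, 1.501]
force: [-0.8, -0.2, -1.6]
width: 0.0276
gripper_force: 59.8
```

```bash
python3 st.py
```

```text
t14.85 B x -179.9 y -20.3 z 29.0 yaw 85.98 | Fx 0.3 Fy -0.7 Fz -1.6 Mz -0.16 w 0.0276
```

Call:
{"api": "drive_tool", "payload": {"moves": [[1,[0,0.004,0],0],[1,[0,0.004,0],0],[1,[0,0,0],0],[1,[0,0,0],0]]}}

```text
time_s: 15.25
position: [0.5486, 0.0832, 0.0288]
tcp_rot: [-3.14, 0.0, 1.5]
force: [-4.4, 0.6, 0.9]
width: 0.0274
gripper_force: 60.1
```

```bash
python3 st.py
python3 - <<'E'
from h import *
im=arm.get_image('wrist');cv2.imwrite('pics/w5.png',im[:,:,::-1])
im=arm.get_image('top')[:,:,::-1];cv2.imwrite('pics/top5.png',im)
hsv=cv2.cvtColor(im.copy(),cv2.COLOR_BGR2HSV).astype(int)
# sled front edge: brown->strip transition along rows, red-ness channel
r=im[:,:,2].astype(float)-im[:,:,0].astype(float)
ci=arm.camera_info('top');bc=np.array([.5562,-.0977])
out=[]
for row in range(174,193):
    g=np.diff(cv2.GaussianBlur(r,(3,3),0)[row,265:300]);k=g.argmin();out.append((266+k,row+.5))
w=ray(out,ci,.038)[:,:2]-bc;print([(p[0],round(float(a@BX*1e3),1),round(float(a@BY*1e3),1)) for p,a in zip(out,w)])
E
```

```text
t15.25 B x -179.9 y -20.1 z 28.8 yaw 85.96 | Fx -0.3 Fy -4.4 Fz 0.9 Mz -0.27 w 0.0274
[(np.int64(280), -49.6, 18.7), (np.int64(280), -49.3, 15.6), (np.int64(280), -49.0, 12.5), (np.int64(280), -48.8, 9.4), (np.int64(279), -51.5, 6.0), (np.int64(279), -51.3, 2.9), (np.int64(279), -51.0, -0.2), (np.int64(279), -50.7, -3.2), (np.int64(279), -50.5, -6.3), (np.int64(279), -50.2, -9.4), (np.int64(279), -50.0, -12.5), (np.int64(279), -49.7, -15.5), (np.int64(279), -49.4, -18.6), (np.int64(279), -49.2, -21.7), (np.int64(279), -48.9, -24.8), (np.int64(278), -51.7, -28.1), (np.int64(278), -51.4, -31.2), (np.int64(278), -51.1, -34.2), (np.int64(294), -2.6, -32.6)]
```

Call:
{"api": "drive_tool", "payload": {"moves": [[1,[0,0.004,0],0],[1,[0,0.003,0],0],[1,[0,0,0],0],[1,[0,0,0],0],[1,[0,0,0],0],[1,[0,0,0],0]]}}

```text
time_s: 15.95
position: [0.5487, 0.0831, 0.0286]
tcp_rot: [-3.138, 0.0, 1.5]
force: [-6.6, 0.7, 2.6]
width: 0.0271
gripper_force: 60.3
```

```bash
python3 st.py
```

```text
t15.95 B x -179.9 y -20.0 z 28.6 yaw 85.94 | Fx -0.3 Fy -6.7 Fz 2.6 Mz -0.46 w 0.0271
```

Call:
{"api": "drive_tool", "payload": {"moves": [[1,[0,0.004,0],0],[1,[0,0,0],0],[1,[0,0,0],0],[1,[0,0,0],0],[1,[-0.01,0,0],0],[1,[-0.01,0,0],0],[1,[-0.01,0,0],0],[1,[0,0,0],0]]}}

```text
time_s: 16.75
position: [0.5484, 0.0792, 0.0281]
tcp_rot: [-3.137, -0.001, 1.499]
force: [-6.5, 3.7, -1.7]
width: 0.0271
gripper_force: 60.0
```

```bash
python3 st.py
```

```text
t16.75 B x -175.9 y -20.0 z 28.1 yaw 85.90 | Fx -3.2 Fy -6.7 Fz -1.7 Mz -0.38 w 0.0271
```

Call:
{"api": "drive_tool", "payload": {"moves": [[1,[-0.007,0,0],0],[1,[-0.007,0,0],0],[1,[-0.007,0,0],0],[1,[0,0,0],0]]}}

```text
time_s: 17.15
position: [0.5483, 0.0765, 0.0281]
tcp_rot: [-3.137, -0.001, 1.499]
force: [-7.1, 6.0, -0.2]
width: 0.027
gripper_force: 60.0
```

```bash
python3 st.py
```

```text
t17.15 B x -173.2 y -20.0 z 28.1 yaw 85.89 | Fx -5.5 Fy -7.5 Fz -0.2 Mz -0.28 w 0.0270
```

Call:
{"api": "drive_tool", "payload": {"moves": [[1,[-0.01,0,0],0],[1,[-0.01,0,0],0],[1,[-0.01,0,0],0],[1,[-0.01,0,0],0],[1,[-0.01,0,0],0],[1,[-0.01,0,0],0]]}}

```text
time_s: 17.75
position: [0.5476, 0.0678, 0.0281]
tcp_rot: [-3.137, -0.002, 1.499]
force: [-7.4, 6.8, -0.8]
width: 0.0273
gripper_force: 60.0
```

```bash
python3 st.py
```

```text
t17.75 B x -164.5 y -20.0 z 28.1 yaw 85.89 | Fx -6.3 Fy -7.8 Fz -0.8 Mz -0.35 w 0.0273
```

Call:
{"api": "drive_tool", "payload": {"moves": [[1,[-0.01,0,0],0],[1,[-0.01,0,0],0],[1,[-0.01,0,0],0],[1,[-0.01,0,0],0],[1,[-0.01,0,0],0],[1,[-0.01,0,0],0]]}}

```text
time_s: 18.35
position: [0.547, 0.0588, 0.0281]
tcp_rot: [-3.137, -0.002, 1.499]
force: [-5.8, 6.7, -0.9]
width: 0.0273
gripper_force: 60.0
```

```bash
python3 st.py
```

```text
t18.35 B x -155.5 y -20.0 z 28.1 yaw 85.90 | Fx -6.3 Fy -6.2 Fz -0.9 Mz -0.32 w 0.0273
```

Call:
{"api": "drive_tool", "payload": {"moves": [[1,[-0.01,0.002,0],0],[1,[-0.01,0,0],0],[1,[-0.01,0,0],0],[1,[-0.01,0,0],0],[1,[-0.01,0,0],0],[1,[-0.01,0,0],0],[1,[-0.01,0,0],0],[1,[-0.01,0,0],0]]}}

```text
time_s: 19.15
position: [0.5462, 0.047, 0.0281]
tcp_rot: [-3.136, -0.002, 1.499]
force: [-7.3, 7.1, -0.5]
width: 0.0275
gripper_force: 60.0
```

```bash
python3 st.py
```

```text
t19.15 B x -143.7 y -20.0 z 28.1 yaw 85.89 | Fx -6.5 Fy -7.8 Fz -0.5 Mz -0.35 w 0.0275
```

Call:
{"api": "drive_tool", "payload": {"moves": [[1,[-0.01,0.001,0],0],[1,[-0.01,0,0],0],[1,[-0.01,0,0],0],[1,[-0.01,0,0],0],[1,[-0.01,0,0],0],[1,[-0.01,0,0],0],[1,[-0.01,0,0],0],[1,[-0.01,0,0],0]]}}

```text
time_s: 19.95
position: [0.5454, 0.0351, 0.0281]
tcp_rot: [-3.136, -0.002, 1.499]
force: [-7.6, 8.2, -0.5]
width: 0.0273
gripper_force: 60.1
```

```bash
python3 st.py
```

```text
t19.95 B x -131.7 y -20.0 z 28.1 yaw 85.89 | Fx -7.7 Fy -8.1 Fz -0.5 Mz -0.38 w 0.0273
```

Call:
{"api": "drive_tool", "payload": {"moves": [[1,[-0.01,0,0],0],[1,[-0.01,0,0],0],[1,[-0.01,0,0],0],[1,[-0.01,0,0],0],[1,[-0.01,0,0],0],[1,[-0.01,0,0],0],[1,[-0.01,0,0],0],[1,[-0.01,0,0],0],[1,[-0.01,0,0],0],[1,[-0.01,0,0],0],[1,[-0.01,0,0],0],[1,[-0.01,0,0],0]]}}

```text
time_s: 21.15
position: [0.5441, 0.0171, 0.0281]
tcp_rot: [-3.136, -0.002, 1.499]
force: [-6.9, 8.0, -1.1]
width: 0.0273
gripper_force: 60.1
```

```bash
python3 st.py
```

```text
t21.15 B x -113.7 y -20.0 z 28.1 yaw 85.89 | Fx -7.5 Fy -7.4 Fz -1.1 Mz -0.33 w 0.0273
```

Call:
{"api": "drive_tool", "payload": {"moves": [[1,[-0.01,0,0],0],[1,[-0.01,0,0],0],[1,[-0.01,0,0],0],[1,[-0.01,0,0],0],[1,[-0.01,0,0],0],[1,[-0.01,0,0],0],[1,[-0.01,0,0],0],[1,[-0.01,0,0],0],[1,[-0.01,0,0],0],[1,[-0.01,0,0],0],[1,[-0.01,0,0],0],[1,[-0.01,0,0],0]]}}

```text
time_s: 22.35
position: [0.5429, -0.0009, 0.0281]
tcp_rot: [-3.136, -0.002, 1.499]
force: [-7.1, 7.0, 0.2]
width: 0.027
gripper_force: 60.1
```

```bash
python3 st.py
```

```text
t22.35 B x -95.7 y -20.0 z 28.1 yaw 85.90 | Fx -6.5 Fy -7.5 Fz 0.2 Mz -0.36 w 0.0270
```

Very steady, so I'll carry on feeding.

Call:
{"api": "drive_tool", "payload": {"moves": [[1,[-0.01,0.001,0],0],[1,[-0.01,0,0],0],[1,[-0.01,0,0],0],[1,[-0.01,0,0],0],[1,[-0.01,0,0],0],[1,[-0.01,0,0],0],[1,[-0.01,0,0],0],[1,[-0.01,0,0],0],[1,[-0.01,0,0],0],[1,[-0.01,0,0],0],[1,[-0.01,0,0],0],[1,[-0.01,0,0],0]]}}

```text
time_s: 23.55
position: [0.5416, -0.0188, 0.0281]
tcp_rot: [-3.136, -0.002, 1.499]
force: [-7.0, 7.8, -0.4]
width: 0.0272
gripper_force: 60.1
```

```bash
python3 st.py
```

```text
t23.55 B x -77.7 y -20.0 z 28.1 yaw 85.89 | Fx -7.3 Fy -7.5 Fz -0.4 Mz -0.31 w 0.0272
```

Call:
{"api": "drive_tool", "payload": {"moves": [[1,[-0.01,0,0],0],[1,[-0.01,0,0],0],[1,[-0.01,0,0],0],[1,[-0.01,0,0],0],[1,[-0.01,0,0],0],[1,[-0.01,0,0],0],[1,[-0.01,0,0],0],[1,[-0.01,0,0],0],[1,[-0.01,0,0],0],[1,[-0.01,0,0],0],[1,[-0.01,0,0],0],[1,[-0.01,0,0],0]]}}

```text
time_s: 24.75
position: [0.5404, -0.0367, 0.0281]
tcp_rot: [-3.136, -0.002, 1.499]
force: [-6.4, 7.9, 1.7]
width: 0.0275
gripper_force: 60.1
```

```bash
python3 st.py
```

```text
t24.75 B x -59.8 y -20.0 z 28.1 yaw 85.90 | Fx -7.4 Fy -7.0 Fz 1.7 Mz -0.28 w 0.0275
```

Call:
{"api": "drive_tool", "payload": {"moves": [[1,[-0.01,0,0],0],[1,[-0.01,0,0],0],[1,[-0.01,0,0],0],[1,[-0.01,0,0],0],[1,[-0.01,0,0],0],[1,[-0.01,0,0],0],[1,[-0.01,0,0],0],[1,[-0.01,0,0],0],[1,[-0.01,0,0],0],[1,[-0.01,0,0],0],[1,[-0.01,0,0],0],[1,[-0.01,0,0],0]]}}

```text
time_s: 25.95
position: [0.5391, -0.0546, 0.0281]
tcp_rot: [-3.136, -0.002, 1.499]
force: [-6.6, 7.8, 0.2]
width: 0.027
gripper_force: 60.1
```

```bash
python3 st.py
```

```text
t25.95 B x -41.8 y -20.0 z 28.1 yaw 85.90 | Fx -7.4 Fy -7.1 Fz 0.2 Mz -0.34 w 0.0270
```

Call:
{"api": "drive_tool", "payload": {"moves": [[1,[-0.01,0.001,0],0],[1,[-0.01,0,0],0],[1,[-0.01,0,0],0],[1,[-0.01,0,0],0],[1,[-0.01,0,0],0],[1,[-0.01,0,0],0],[1,[-0.01,0,0],0],[1,[-0.01,0,0],0],[1,[-0.01,0,0],0],[1,[-0.01,0,0],0],[1,[-0.01,0,0],0],[1,[-0.01,0,0],0]]}}

```text
time_s: 27.15
position: [0.5379, -0.0725, 0.0281]
tcp_rot: [-3.135, -0.003, 1.499]
force: [-7.2, 8.2, 0.7]
width: 0.0273
gripper_force: 60.2
```

```bash
python3 st.py
```

```text
t27.15 B x -23.9 y -20.0 z 28.1 yaw 85.91 | Fx -7.7 Fy -7.8 Fz 0.7 Mz -0.31 w 0.0273
```

Call:
{"api": "drive_tool", "payload": {"moves": [[1,[-0.01,0,0],0],[1,[-0.01,0,0],0],[1,[-0.01,0,0],0],[1,[-0.01,0,0],0],[1,[-0.01,0,0],0],[1,[-0.01,0,0],0],[1,[-0.01,0,0],0],[1,[-0.01,0,0],0],[1,[-0.01,0,0],0],[1,[-0.01,0,0],0],[1,[-0.01,0,0],0],[1,[-0.01,0,0],0]]}}

```text
time_s: 28.35
position: [0.5366, -0.0904, 0.0281]
tcp_rot: [-3.135, -0.003, 1.499]
force: [-6.3, 8.5, 0.6]
width: 0.0272
gripper_force: 60.2
```

```bash
python3 st.py
```

```text
t28.35 B x -5.9 y -20.0 z 28.1 yaw 85.91 | Fx -8.1 Fy -6.9 Fz 0.6 Mz -0.29 w 0.0272
```

Call:
{"api": "drive_tool", "payload": {"moves": [[1,[-0.01,0,0],0],[1,[-0.01,0,0],0],[1,[-0.01,0,0],0],[1,[-0.01,0,0],0],[1,[-0.01,0,0],0],[1,[-0.01,0,0],0],[1,[-0.01,0,0],0],[1,[-0.01,0,0],0],[1,[-0.005,0,0],0],[1,[-0.005,0,0],0]]}}

```text
time_s: 29.35
position: [0.5357, -0.1039, 0.0281]
tcp_rot: [-3.135, -0.003, 1.499]
force: [-6.9, 8.6, 0.4]
width: 0.0273
gripper_force: 60.2
```

```bash
python3 st.py
```

```text
t29.35 B x 7.6 y -20.0 z 28.1 yaw 85.91 | Fx -8.1 Fy -7.5 Fz 0.4 Mz -0.34 w 0.0273
```

Call:
{"api": "drive_tool", "payload": {"moves": [[1,[-0.005,0.001,0],0],[1,[-0.005,0,0],0],[1,[-0.005,0,0],0],[1,[-0.005,0,0],0],[1,[-0.005,0,0],0],[1,[-0.005,0,0],0],[1,[-0.005,0,0],0],[1,[-0.005,0,0],0],[1,[-0.005,0,0],0],[1,[-0.005,0,0],0]]}}

```text
time_s: 30.35
position: [0.5353, -0.1112, 0.0281]
tcp_rot: [-3.135, -0.003, 1.499]
force: [-7.3, 8.5, 1.9]
width: 0.0272
gripper_force: 60.2
```

```bash
python3 st.py
```

```text
t30.35 B x 14.9 y -20.0 z 28.1 yaw 85.91 | Fx -8.0 Fy -7.9 Fz 1.9 Mz -0.36 w 0.0272
```

Call:
{"api": "drive_tool", "payload": {"moves": [[1,[-0.005,0,0],0],[1,[-0.005,0,0],0],[1,[-0.005,0,0],0]]}}

```text
time_s: 30.65
position: [0.5351, -0.1134, 0.0281]
tcp_rot: [-3.135, -0.003, 1.499]
force: [-7.0, 9.5, 1.0]
width: 0.0275
gripper_force: 60.3
```

```bash
python3 st.py
```

```text
t30.65 B x 17.1 y -20.0 z 28.1 yaw 85.91 | Fx -9.0 Fy -7.7 Fz 1.0 Mz -0.36 w 0.0275
```

Call:
{"api": "drive_tool", "payload": {"moves": [[1,[-0.005,0,0],0],[1,[-0.005,0,0],0]]}}

```text
time_s: 30.85
position: [0.535, -0.1149, 0.0281]
tcp_rot: [-3.135, -0.003, 1.499]
force: [-6.9, 9.2, 1.5]
width: 0.0272
gripper_force: 60.2
```

```bash
python3 st.py
```

```text
t30.85 B x 18.7 y -20.0 z 28.1 yaw 85.90 | Fx -8.7 Fy -7.5 Fz 1.5 Mz -0.31 w 0.0272
```

Call:
{"api": "drive_tool", "payload": {"moves": [[1,[-0.005,0,0],0],[1,[-0.003,0,0],0]]}}

```text
time_s: 31.05
position: [0.5349, -0.1161, 0.0281]
tcp_rot: [-3.135, -0.003, 1.499]
force: [-7.6, 8.2, 1.9]
width: 0.0271
gripper_force: 60.3
```

```bash
python3 st.py
```

```text
t31.05 B x 19.9 y -20.0 z 28.1 yaw 85.91 | Fx -7.6 Fy -8.1 Fz 1.9 Mz -0.34 w 0.0271
```

Call:
{"api": "drive_tool", "payload": {"moves": [[1,[-0.005,0,0],0],[1,[-0.005,0,0],0]]}}

```text
time_s: 31.25
position: [0.5348, -0.1176, 0.0281]
tcp_rot: [-3.135, -0.003, 1.499]
force: [-7.2, 8.0, 1.5]
width: 0.0274
gripper_force: 60.2
```

```bash
python3 st.py
```

```text
t31.25 B x 21.3 y -20.0 z 28.1 yaw 85.91 | Fx -7.5 Fy -7.7 Fz 1.5 Mz -0.31 w 0.0274
```

Call:
{"api": "drive_tool", "payload": {"moves": [[1,[-0.005,0,0],0],[1,[-0.004,0,0],0]]}}

```text
time_s: 31.45
position: [0.5347, -0.119, 0.0281]
tcp_rot: [-3.135, -0.003, 1.499]
force: [-5.4, 7.9, 2.2]
width: 0.0271
gripper_force: 60.3
```

```bash
python3 st.py
```

```text
t31.45 B x 22.7 y -20.0 z 28.1 yaw 85.91 | Fx -7.5 Fy -5.9 Fz 2.2 Mz -0.37 w 0.0271
```

Call:
{"api": "drive_tool", "payload": {"moves": [[1,[-0.005,0,0],0],[1,[-0.003,0.001,0],0]]}}

```text
time_s: 31.65
position: [0.5346, -0.1201, 0.0281]
tcp_rot: [-3.135, -0.003, 1.499]
force: [-7.8, 9.0, 2.2]
width: 0.0269
gripper_force: 60.3
```

```bash
python3 st.py
```

```text
t31.65 B x 23.8 y -20.0 z 28.1 yaw 85.90 | Fx -8.5 Fy -8.4 Fz 2.2 Mz -0.35 w 0.0269
```

Call:
{"api": "drive_tool", "payload": {"moves": [[1,[-0.004,0,0],0],[1,[-0.003,0,0],0]]}}

```text
time_s: 31.85
position: [0.5346, -0.1209, 0.0281]
tcp_rot: [-3.135, -0.004, 1.499]
force: [-6.4, 10.0, 2.6]
width: 0.027
gripper_force: 60.4
```

```bash
python3 st.py
```

```text
t31.85 B x 24.7 y -20.0 z 28.1 yaw 85.89 | Fx -9.5 Fy -7.0 Fz 2.6 Mz -0.33 w 0.0270
```

Call:
{"api": "drive_tool", "payload": {"moves": [[1,[-0.003,0,0],0],[1,[0,0,0],0]]}}

```text
time_s: 32.05
position: [0.5345, -0.121, 0.0281]
tcp_rot: [-3.135, -0.004, 1.499]
force: [-7.0, 11.1, 2.2]
width: 0.0271
gripper_force: 60.4
```

```bash
python3 st.py
```

```text
t32.05 B x 24.7 y -20.0 z 28.1 yaw 85.88 | Fx -10.6 Fy -7.7 Fz 2.2 Mz -0.30 w 0.0271
```

Call:
{"api": "drive_tool", "payload": {"moves": [[1,[-0.003,0,0],0],[1,[0,0,0],0]]}}

```text
time_s: 32.25
position: [0.5346, -0.121, 0.0281]
tcp_rot: [-3.135, -0.005, 1.499]
force: [-6.7, 12.8, 2.1]
width: 0.0271
gripper_force: 60.4
```

```bash
python3 st.py
```

```text
t32.25 B x 24.7 y -20.0 z 28.1 yaw 85.87 | Fx -12.3 Fy -7.6 Fz 2.1 Mz -0.29 w 0.0271
```

Call:
{"api": "drive_tool", "payload": {"moves": [[1,[-0.003,0,0],0],[1,[0,0,0],0],[1,[0,0,0],0],[1,[0,0,0],0],[1,[0,0,0],0]]}}

```text
time_s: 32.75
position: [0.5345, -0.121, 0.0282]
tcp_rot: [-3.135, -0.006, 1.499]
force: [-5.6, 14.6, 2.7]
width: 0.0271
gripper_force: 60.5
```

```bash
python3 st.py
```

```text
t32.75 B x 24.7 y -20.0 z 28.2 yaw 85.86 | Fx -14.2 Fy -6.6 Fz 2.7 Mz -0.31 w 0.0271
```

Call:
{"api": "drive_tool", "payload": {"moves": [[1,[0.003,-0.001,0],0],[1,[0.003,-0.001,0],0],[1,[0.003,-0.001,0],0],[1,[0.003,-0.001,0],0],[1,[0.003,-0.001,0],0],[1,[0.003,-0.001,0],0],[1,[0.003,-0.001,0],0],[1,[0,0,0],0]]}}

```text
time_s: 33.55
position: [0.5345, -0.1209, 0.028]
tcp_rot: [-3.137, -0.001, 1.501]
force: [-6.2, 1.9, -0.7]
width: 0.0273
gripper_force: 60.0
```

```bash
python3 st.py
```

```text
t33.55 B x 24.6 y -20.0 z 28.0 yaw 85.97 | Fx -1.5 Fy -6.3 Fz -0.7 Mz -0.33 w 0.0273
```

Call:
{"api": "drive_tool", "payload": {"moves": [[1,[0,-0.003,0],0],[1,[0,-0.003,0],0],[1,[0.001,-0.003,0],0],[1,[0.001,-0.003,0],0],[1,[0,0,0],0]]}}

```text
time_s: 34.05
position: [0.5345, -0.1209, 0.0286]
tcp_rot: [-3.141, 0.0, 1.501]
force: [-3.4, 0.7, -3.8]
width: 0.0274
gripper_force: 59.5
```

```bash
python3 st.py
```

```text
t34.05 B x 24.7 y -20.1 z 28.6 yaw 85.98 | Fx -0.5 Fy -3.4 Fz -3.8 Mz -0.24 w 0.0274
```

Call:
{"api": "drive_tool", "payload": {"moves": [[1,[0,-0.003,0],0],[1,[0.001,-0.003,0],0],[1,[0.002,-0.004,0],0],[1,[0.003,-0.005,0],0],[1,[0.005,-0.007,0],0],[1,[0.01,-0.01,0],0],[1,[0.02,-0.02,0],0],[1,[0.05,-0.05,0],0],[1,[0.1,-0.1,0],0],[1,[0.1,-0.1,0],0],[1,[0,0,0],0],[1,[0,0,0],0]]}}

```text
time_s: 35.25
position: [0.4927, -0.0738, 0.0291]
tcp_rot: [3.141, 0.0, 1.502]
force: [1.3, -0.8, -0.8]
width: 0.0271
gripper_force: 60.0
```

```bash
python3 st.py
python3 - <<'E'
from h import *
im=arm.get_image('wrist');cv2.imwrite('pics/w6.png',im[:,:,::-1])
im=arm.get_image('scene');cv2.imwrite('pics/scene6.png',im[:,:,::-1])
im=arm.get_image('top');cv2.imwrite('pics/top6.png',im[:,:,::-1])
E
```

```text
t35.25 B x -19.4 y -65.0 z 29.1 yaw 86.04 | Fx 0.7 Fy 1.4 Fz -0.8 Mz -0.01 w 0.0271
```

Call:
{"api": "drive_tool", "payload": {"moves": [[1,[0,0,-0.2],0],[1,[0,0,-0.25],0],[1,[0,0,-0.25],0],[1,[0.25,0.001,0],0],[1,[0.25,0.001,0],0],[1,[0.25,0.001,0],0],[1,[0.25,0.001,0],0],[1,[0.25,0.001,0],0],[1,[0.25,0.001,0],0],[1,[0.25,0.001,0],0],[1,[0.25,0.001,0],0],[1,[0.25,0.001,0],0],[1,[0.25,0.001,0],0],[1,[0,0,0],0],[1,[0,0,0],0]]}}

```text
time_s: 36.9
position: [0.5206, 0.3001, 0.1333]
tcp_rot: [-3.141, 0.001, 1.502]
force: [0.2, 0.1, -2.0]
width: 0.0273
gripper_force: 60.0
```

```bash
python3 st.py
python3 - <<'E'
from h import *
for n in('top','scene'):
    im=arm.get_image(n);cv2.imwrite(f'pics/{n}7.png',im[:,:,::-1])
a=cv2.imread('pics/top7.png')[155:215,290:360];b=cv2.imread('pics/scene7.png')[130:200,165:235]
a=cv2.resize(a,(390,334),interpolation=cv2.INTER_CUBIC);b=cv2.resize(b,(390,390),interpolation=cv2.INTER_CUBIC)[:334]
cv2.imwrite('pics/v7.png',np.hstack([a,b]))
E
```

```text
t36.90 B x -394.4 y -63.2 z 133.3 yaw 86.04 | Fx -0.1 Fy 0.2 Fz -2.0 Mz -0.00 w 0.0273
```

View pics/v7.png

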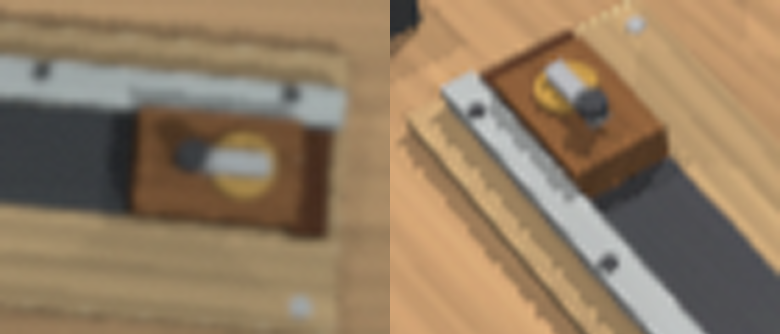

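The sled sits square in the corner of fence and stop, at (215,165) in the left crop. Now I'll lay the stick back.

Call:
{"api": "drive_tool", "payload": {"moves": [[1,[0,0,0],-0.047],[1,[0,0,0],-0.047],[1,[0,0,0],-0.047],[1,[0,0,0],-0.047],[1,[0,0,0],-0.047],[1,[0,0,0],-0.047],[1,[0,0,0],-0.047],[1,[0,0,0],-0.047],[1,[0,0,0],-0.047],[1,[0,0,0],-0.047],[1,[0,0,0],-0.047],[1,[0,0,0],-0.013],[1,[0,0,0.2],0],[1,[0,0,0.2],0],[1,[0,0,0.2],0],[1,[0,0,0.1],0],[1,[0,0,0.03],0],[1,[0,0,0],0],[1,[0,0,0],0],[1,[0,0,0],0]]}}

```text
time_s: 39.0
position: [0.5213, 0.3, 0.0257]
tcp_rot: [3.14, 0.002, -3.118]
force: [-0.0, -1.3, -1.1]
width: 0.0271
gripper_force: 60.0
```

```bash
python3 st.py
```

```text
t39.00 B x -394.3 y -62.4 z 25.7 yaw -178.65 | Fx 1.3 Fy 0.1 Fz -1.1 Mz 0.07 w 0.0271
```

Call:
{"api": "drive_tool", "payload": {"moves": [[1,[0,0,0.02],0],[1,[0,0,0.02],0],[1,[0,0,0.007],0],[1,[0,0,0],0],[1,[0,0,0],0]]}}

```text
time_s: 39.5
position: [0.5204, 0.2998, 0.0172]
tcp_rot: [-3.141, -0.0, -3.118]
force: [-0.2, 0.6, -1.3]
width: 0.0274
gripper_force: 60.2
```

Call:
{"api": "drive_tool", "payload": {"moves": [[1,[0,0,0.004],0],[1,[0,0,0.003],0],[1,[0,0,0],0]]}}

```text
time_s: 39.8
position: [0.5205, 0.2999, 0.0171]
tcp_rot: [3.141, 0.0, -3.118]
force: [-2.1, -1.1, 3.9]
width: 0.0272
gripper_force: 61.0
```

Contact with the mat. I'll open and rise.

Call:
{"api": "drive_tool", "payload": {"moves": [[-1,[0,0,0],0],[-1,[0,0,0],0],[-1,[0,0,0],0],[-1,[0,0,0],0],[-1,[0,0,0],0],[-1,[0,0,0],0],[-1,[0,0,0],0],[-1,[0,0,0],0],[-1,[0,0,0],0],[-1,[0,0,0],0],[-1,[0,0,-0.1],0],[-1,[0,0,-0.2],0],[-1,[0,0,-0.3],0],[-1,[0.2,0,-0.3],0],[-1,[0.2,0,-0.3],0],[-1,[0.1,0,0],0],[-1,[0,0,0],0],[-1,[0,0,0],0],[-1,[0,0,0],0],[-1,[0,0,0],0]]}}

```text
time_s: 41.8
position: [0.4503, 0.2979, 0.1879]
tcp_rot: [-3.14, -0.002, -3.118]
force: [0.3, 1.0, 0.6]
width: 0.0857
gripper_force: 0.0
```

```bash
python3 st.py
python3 - <<'E'
from h import *
ci=arm.camera_info('wrist');im=arm.get_image('wrist')[:,:,::-1].copy();cv2.imwrite('pics/w8.png',im)
# rear dark dot of the stick (top z .042) and its colour blob
W0=np.array([[.5205-.069,.30,.042],[.5205,.30,.042],[.555,.30,.042],[.5205,.27,.004],[.5205,.33,.004]])
for w,p in zip(W0,proj(W0,ci)):
    x,y=p.astype(int);print(w,p.round(0),im[y-2:y+3,x-2:x+3].reshape(-1,3).mean(0).round() if 2<y<380 and 2<x<508 else None)
x,y=proj(W0[:1],ci)[0].astype(int);r=im[y-25:y+25,x-25:x+25].astype(int)
m=(r.max(2)<75)&(r[:,:,0]>=r[:,:,2]);q=np.argwhere(m)
if len(q):print('dot',len(q),ray([q.mean(0)[::-1]+[x-25.0,y-25.0]],ci,.042))
E
```

```text
t41.80 B x -387.3 y -133.1 z 187.9 yaw -178.66 | Fx -1.1 Fy 0.2 Fz 0.6 Mz -0.02 w 0.0857
[0.4515 0.3    0.042 ] [251. 179.] [52. 48. 47.]
[0.5205 0.3    0.042 ] [249. 244.] [ 98. 128. 156.]
[0.555 0.3   0.042] [249. 272.] [ 74.  97. 118.]
[0.5205 0.27   0.004 ] [223. 227.] [ 81. 107. 136.]
[0.5205 0.33   0.004 ] [275. 228.] [57. 73. 93.]
dot 64 [[0.4518071  0.29901561 0.042     ]]
```

```bash
python3 -c "
from workcell import arm
print(arm.hand_in())"
```

```text
the job is handed in; nothing more can be done
None
```

The job is handed in at about 42 s of the 72 s limit: the sled is square in the corner of fence and stop, fed with about 7–8 N (measured at the wrist) towards the fence, and the stick is flat on the mat and released; no verdict came back.

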